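# Sort the wax moulds by their inspection tags

### The job

The three aluminium wax moulds on the mat have been inspected and each carries a brass tag on top: a round disc means passed, a long narrow bar means rejected. Put the two passed moulds into the two-well wooden rack, one in each well, and the rejected mould into the one-well steel pan, each lying flat on the floor of its well, tag upwards. Set them down rather than dropping them, and leave the flask, the jar and the hammer where they are.

Things in the scene. Friction and masses are not known exactly. Their poses are not given: they have to be found in the camera images.
- mould_round_1: Solid block-shaped aluminium wax mould, 40 mm (x) x 60 mm (y) x 34 mm high, about 0.2 kg, four dark screws on top. On top lies a 2 mm thick brass tag: a round disc 26 mm across (passed). Origin: centre of the underside; z is up; the long side runs along y. Stands on the bench at the start.
- mould_round_2: Solid block-shaped aluminium wax mould, 40 mm (x) x 60 mm (y) x 34 mm high, about 0.2 kg, four dark screws on top. On top lies a 2 mm thick brass tag: a round disc 26 mm across (passed). Interchangeable with mould_round_1. Origin: centre of the underside; z is up; the long side runs along y. Stands on the bench at the start.
- mould_bar: Solid block-shaped aluminium wax mould, 40 mm (x) x 60 mm (y) x 34 mm high, about 0.2 kg, four dark screws on top. On top lies a 2 mm thick brass tag: a bar 9 mm wide and 50 mm long, along y (rejected). Origin: centre of the underside; z is up; the long side runs along y. Stands on the bench at the start.
- rack: Light wooden rack for passed moulds, 80 mm (x) x 192 mm (y), with two open wells side by side along y, each 64 mm (x) x 84 mm (y) inside, walls 8 mm thick; floor 4 mm thick, rim 12 mm above the bench all round. Fixed. Origin: centre of the underside, on the bench; the long side runs along y.
- rack_well0 (a point): Centre of the inner floor of the rack's -y well, 46 mm from the rack's centre and 4 mm above the bench; axes as the rack's.
- rack_well1 (a point): Centre of the inner floor of the rack's +y well, 46 mm from the rack's centre and 4 mm above the bench; axes as the rack's.
- pan: Dark steel pan for the rejected mould, 76 mm (x) x 96 mm (y), one open well 68 mm (x) x 88 mm (y) inside, walls 4 mm thick; floor 4 mm thick, rim 12 mm above the bench all round. Fixed. Origin: centre of the underside, on the bench; the long side runs along y.
- pan_well (a point): Centre of the inner floor of the pan, 4 mm above the bench; axes as the pan's.
- flask: Bystander: steel casting flask filled with plaster, an upright cylinder 72 mm across and 75 mm high. Origin: centre of the underside.
- jar: Bystander: amber glass jar with a steel cap, 60 mm across and 75 mm high, upright. Origin: centre of the underside.
- hammer: Bystander: small hammer, 180 mm long, lying on the bench beyond the mat. Its length is along its x axis.
There are look-alikes about, which are no part of the job. Leave any pink look-alike of the mould_bar alone. What is shaped like the mould_round_2 but red is not meant.

How it is judged:
By the outcome, as a careful person would: the job done as asked, in the order asked, and still so for the second after the job is handed in, with the robot touching nothing.
It also fails if it takes over 61 s, if anything falls off the work surface, if the arm or the gripper's body presses on something with over 40 N, if the wrist force passes 120 N, or if a joint passes its speed limit or range.

### The arm

A 6-joint arm with a two-finger parallel gripper is mounted at the origin on the work surface. World frame = base frame: x ahead of the robot, y to its left, z up, the work surface at z = 0. Lengths are in m, angles in rad, forces in N, time in s.
With the tool pointing down it reaches from about 0.275 to 0.85 m from the base axis. Payload 5.2 kg.
Tool frame: the origin (TCP) lies midway between the tips of the shut fingers; the grasp point (between the pads) lies 19 mm behind it (ctrl.tcp_to_grasp is the distance from the TCP to the grasp point, in m); z points along the fingers, y is the line along which they close (so a half turn about z gives the same grasp; the last joint's range is limited). The gripper opens to 85 mm and grips with 20 to 120 N. Pads are 22 mm wide; open, the fingers measure 114 mm over their backs; the gripper's body (76 mm by 85 mm) begins 54 mm behind the grasp point. The pads swing forward as they close: fully open they stand 13 mm farther back than shut.
Start: joints at [-1.509, 0.259, 1.535, -0, 1.348, -0.203], TCP at [0.144, -0.531, 0.231] pointing down, gripper open.
Joint ranges: [-3.14, 3.14], [-0.91, 2.08], [0.19, 2.58], [-1.22, 4.36], [0.22, 2.71], [-3.12, 3.12]. Speed limits (rad/s): [2.57, 2.57, 3.14, 3.14, 3.14, 3.14].

### API

Orientations are given as a unit quaternion [w, x, y, z].
In Python, from workcell import ctrl, cams gives the robot as it stands.
- The arm moves only by the tool arm_command, never from a script. Its argument "steps" is a list that holds one entry, the list of rows, each a list of 7 numbers: the shift along the world's x, y, z in m, then the turn, a rotation vector about the world's x, y, z in degrees, then the finger opening in m, from 0 to 0.0854. In form: [[[dx, dy, dz, ax, ay, az, claw], ...]]. A call has exactly 8 rows; each row shifts and turns the commanded pose from where the row before left it; what a row does not reach is not made up. A row lasts 1/12 s, in which the tool goes at most 41.7 mm and 7.16 degrees, less where a joint would pass 70% of its speed; a pose out of reach is approached as far as the arm can. A call is refused whole if a number of a shift passes 0.0417 or a number of a turn 7.16, either way. A call with a gripper value outside its range is refused whole. The fingers move at their own pace and stop on an object; the grip force is fixed at half the most. Time passes only in rows, so rows that do not move let the fingers close, or fill a call up. It gives the time, the measured TCP pose, the force, the opening and the grip force at its end, in the units of the state.
- ctrl.observe(): the state, without advancing time (a new reading comes with each control period).
- cams.snapshot(name): name is "side" or "top" or "wrist"; returns a dict with "color" (420x560x3 uint8, blue, green, red), "fx", "fy", "cx", "cy" (pixels), "extrinsics" (4x4, takes a point from camera to world coordinates). Camera axes: x right, y down, z forward; pixel columns grow to the right and rows downward; lengths in m; the calibration is good to about 2 mm. A picture is of the moment at which its call begins. There is no depth.
- ctrl.close_job(): hands the job in; it is judged then, once.
Trained networks look in a picture, given as the dict that the camera call returned (one of the last four; its "shot" number tells which), for a name from the list of things; names that differ only in an ending like _2 or _b are one class to them, and where a whole thing is asked for, a point or a joint stands for the part that bears it (a point fixed in the world has none). Each returns a list of dicts, best first, with "confidence" (0 to 1); they miss things now and then, are a little off and sometimes report something else, mostly with a low value. They report only what shows in the picture. A call takes as long as a camera call. They do not tell look-alikes from the thing itself.
- cams.find_in(target, picture): "box" ([left, top, width, height] in pixels, round what is visible of it).
- cams.masks_of(target, picture): "pixels" (420x560 bool, what is visible of it) and "box" ([left, top, width, height] in pixels, round what is visible of it).
- cams.pinpoint(target, picture): "centre" ([row, column] in pixels: a listed point, or the origin of a listed thing).
The state is a dict: "time_s": time; "joints": joint angles; "dq": joint speeds; "joint_torque": joint torques, N m; "tool_pos": TCP position; "ee_rot": TCP orientation; "ft_force": force on the tool from outside, world axes, zero at the start; "ft_torque": the same for the moment, N m; "gripper_width": finger opening in m; "gripper_force": force on a finger pad.
Only numpy, scipy, OpenCV 4.12 (cv2) and the standard library are available. Lean on these libraries where they do the work, as an engineer would, in place of code of your own. Each camera call takes 0.05 s, during which the arm holds its last target. There are 200 camera calls.

## Working session

There is one attempt and no reset: what is moved stays moved. The work goes in short steps, Python scripts to look and compute and a tool call to move; the robot and the scene stay as the last step left them, time stands still between calls to the robot, and variables do not carry over. Pictures are saved under pics/ and viewed, at most 10 in all, crops included, and the job is handed in when it is done.

Besides the shell and the picture viewer there is one more tool, called after "Emit:" by a JSON object that holds its "method" and its "body". arm_command: Moves the arm, as the interface text tells. Its arguments: {"type":"object","properties":{"steps":{"type":"array"}},"required":["steps"]}

```bash
ls; mkdir -p pics; python3 - <<'E'
from workcell import ctrl, cams
import cv2
s=ctrl.observe();print(s['time_s'],s['tool_pos'],s['ee_rot'],s['gripper_width'])
for n in ("top","side"):
    p=cams.snapshot(n);cv2.imwrite(f"pics/{n}0.png",p["color"])
    print(n,p["fx"],p["cx"],p["cy"],p["extrinsics"])
    for t in ("mould_round_1","mould_bar","rack","pan","flask","jar","hammer","rack_well0","rack_well1","pan_well"):
        for d in cams.find_in(t,p) : print(t,d["box"],round(d["confidence"],2))
        print('  pin',[( [round(float(v),1) for v in d["centre"]],round(d["confidence"],2)) for d in cams.pinpoint(t,p)])
print(ctrl.observe()['time_s'])
E
```

```text
pics
0.0 [ 0.14392039 -0.53028379  0.23043876] [-9.40092463e-04  9.91247249e-01  1.32015166e-01  5.90750764e-05] 0.08545298897789268
top 437.59235830708366 274.54907200092157 214.43110292816894 [[-0.00412787 -0.99459247  0.10377271  0.48515668]
 [-0.99978149  0.00197815 -0.02081002  0.00470677]
 [ 0.02049221 -0.10383593 -0.99438331  1.09191633]
 [ 0.          0.          0.          1.        ]]
mould_round_1 [303.2, 261.3, 32.5, 30.7] 0.75
mould_round_1 [291.7, 218.8, 27.6, 26.1] 0.72
mould_round_1 [343.5, 212.7, 77.4, 45.9] 0.63
mould_round_1 [205.8, 257.8, 26.1, 22.0] 0.56
  pin [([262.5, 217.6], 0.97), ([272.9, 316.5], 0.92), ([230.1, 305.6], 0.91)]
mould_bar [213.6, 179.5, 15.0, 27.4] 0.91
mould_bar [256.1, 195.6, 27.8, 24.4] 0.64
  pin [([207.2, 267.0], 0.96), ([195.5, 223.3], 0.64)]
rack [340.0, 213.6, 82.9, 46.2] 0.68
  pin [([237.7, 382.2], 0.89)]
pan [120.1, 224.6, 47.9, 41.9] 0.68
pan [342.6, 119.8, 32.5, 35.3] 0.64
  pin [([249.1, 142.3], 0.71), ([233.1, 305.7], 0.48)]
flask [340.4, 121.4, 37.8, 34.8] 0.9
  pin [([140.3, 354.7], 0.88), ([206.7, 267.8], 0.52)]
jar [158.0, 
[... 1031 characters left out ...]
0.59), ([153.4, 196.0], 0.58)]
rack [279.4, 275.3, 68.4, 99.9] 0.61
  pin [([320.2, 313.6], 0.7)]
pan [183.5, 141.6, 30.1, 28.7] 0.71
pan [260.2, 234.0, 26.8, 29.2] 0.49
  pin [([152.9, 192.4], 0.96)]
flask [373.9, 222.4, 39.1, 45.6] 0.93
  pin [([254.7, 387.5], 0.82)]
jar [271.1, 122.2, 23.5, 32.3] 0.73
  pin [([146.5, 282.5], 0.9)]
  pin [([203.7, 324.4], 0.86)]
rack_well0 [284.6, 276.0, 64.9, 95.7] 0.77
rack_well0 [375.5, 224.3, 37.2, 42.7] 0.27
  pin [([341.9, 320.9], 0.88), ([301.0, 306.1], 0.7)]
rack_well1 [284.6, 276.0, 64.9, 95.7] 0.77
rack_well1 [375.5, 224.3, 37.2, 42.7] 0.27
  pin [([341.9, 320.9], 0.88), ([301.0, 306.1], 0.7)]
pan_well [180.9, 144.3, 30.3, 25.4] 0.93
  pin []
2.1
```

```bash
python3 - <<'E'
import cv2
for n,(x,y,w,h) in {"top":(105,110,330,230),"side":(160,110,270,200)}.items():
    i=cv2.imread(f"pics/{n}0.png")
    if n=="top": c=cv2.resize(i[y:y+h,x:x+w],(800,558),interpolation=cv2.INTER_CUBIC)
    else: c=cv2.resize(i[y:y+280,x:x+w],(578,600),interpolation=cv2.INTER_CUBIC)
    cv2.imwrite(f"pics/{n}0c.png",c)
E
```

```text
(no output)
```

View pics/top0c.png

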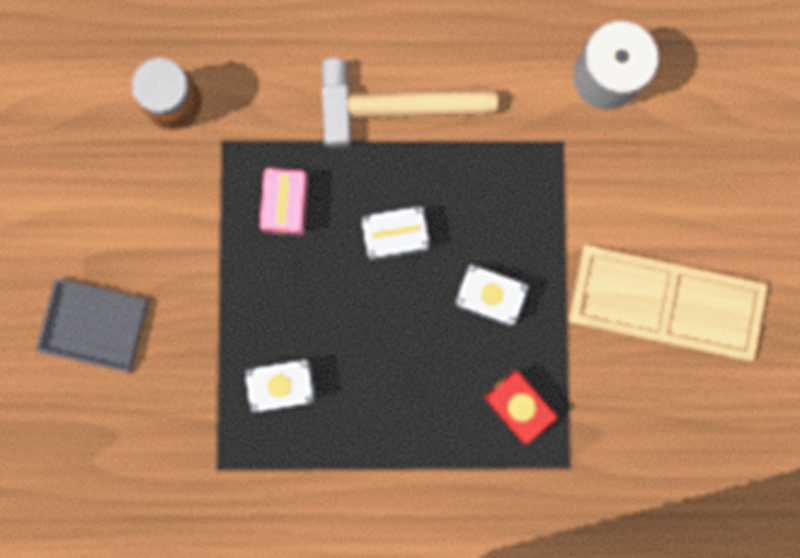

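View pics/side0c.png

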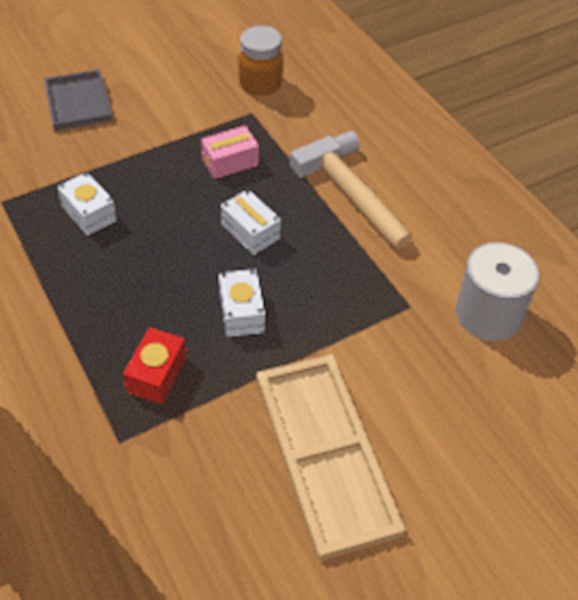

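```bash
cat > h.py <<'E'
import numpy as np, cv2
def proj(p,uv,z):
    E=p["extrinsics"];uv=np.asarray(uv,float).reshape(-1,2)
    d=np.c_[(uv[:,0]-p["cx"])/p["fx"],(uv[:,1]-p["cy"])/p["fy"],np.ones(len(uv))]@E[:3,:3].T
    return (E[:3,3]+d*((z-E[2,3])/d[:,2])[:,None])[:,:2]
def rect(p,uv,z):
    (x,y),(w,h),a=cv2.minAreaRect((proj(p,uv,z)*1000).astype(np.float32))
    if w<h: w,h,a=h,w,a+90   # a: direction of long side from world x
    return np.round([x,y,w,h,(a+90)%180-90],1)
def white(p):
    hsv=cv2.cvtColor(p["color"],cv2.COLOR_BGR2HSV)
    m=((hsv[...,2]>175)&(hsv[...,1]<60)).astype(np.uint8)
    m=cv2.morphologyEx(m,cv2.MORPH_CLOSE,np.ones((9,9)))
    n,l,s,c=cv2.connectedComponentsWithStats(m)
    return [(l==i) for i in range(1,n) if s[i,4]>150]
E
python3 - <<'E'
from workcell import ctrl, cams
from h import *
p=cams.snapshot("top")
for m in white(p):
    uv=np.argwhere(m)[:,::-1]; print('white',uv.mean(0).round(1),len(uv),rect(p,uv,.034))
f=lambda c:np.array(c)/np.array([800/330,558/230])+[105,110]-.3
print('rackman',rect(p,f([(585,246),(767,284),(754,359),(571,322)]),.012))
print('panman',rect(p,f([(60,279),(150,297),(133,371),(39,349)]),.012))
for t in("rack","pan"):
    for d in cams.masks_of(t,p): print(t,d["box"],d["confidence"],rect(p,np.argwhere(d["pixels"])[:,::-1],.012))
for d in cams.pinpoint("rack",p):print(d['centre'],proj(p,d['centre'][::-1],0))
E
```

```text
white [360.7 133.1] 715 [ 799.1 -233.7   75.    71.5  -89.8]
white [169.9 144.5] 381 [7.691e+02 2.403e+02 5.280e+01 5.160e+01 1.000e-01]
white [242.6 151.8] 334 [7.531e+02 5.970e+01 8.560e+01 2.460e+01 3.000e-01]
white [221.2 192.4] 287 [651.  112.9  54.2  32.6  -3.6]
white [267.5 205.3] 432 [ 6.181e+02 -3.000e-01  6.210e+01  4.280e+01 -8.060e+01]
white [307.3 231.1] 434 [554.8 -97.   62.1  42.5  69.2]
white [219.7 268.6] 446 [465.2 114.6  62.4  42.3 -81.2]
white [ 24.1 397.3] 965 [162.1 563.7 107.6  96.6 -79.3]
rackman [ 547.1 -281.3  191.1   79.5   78. ]
panman [527.3 303.2  97.3  76.1  78.3]
rack [343.4, 214.2, 78.0, 44.9] 0.66 [ 546.7 -278.3  193.1   80.4   77.7]
pan [120.5, 227.4, 48.7, 36.1] 0.64 [526.5 306.3  99.2  76.7  75.2]
pan [204.1, 256.3, 30.8, 23.5] 0.18 [465.4 115.5  63.4  40.8 -80.9]
[238.0, 381.4] [[ 0.53914564 -0.28592588]]
```

Top view: white disc moulds at crop (491,294) and (279,386), and the white bar mould at (395,232). The pan is at (95,325), the rack at (669,302), and the red and pink decoys are separate. The side view agrees. I'll fetch the first passed mould at (0.555,-0.097).

Emit:
{"method": "arm_command", "body": {"steps": [[[0.0257,0.0271,0,0,0,3.4,0.0854],[0.0257,0.0271,0,0,0,3.4,0.0854],[0.0257,0.0271,0,0,0,3.4,0.0854],[0.0257,0.0271,0,0,0,3.4,0.0854],[0.0257,0.0271,0,0,0,3.4,0.0854],[0.0257,0.0271,0,0,0,3.4,0.0854],[0.0257,0.0271,0,0,0,3.4,0.0854],[0.0257,0.0271,0,0,0,3.4,0.0854]]]}}

```text
time_s: 2.97
tool_pos: [0.3505, -0.3126, 0.2315]
ee_rot: [0.0, 0.932, 0.363, 0.0]
ft_force: [0.7, -0.5, 0.0]
gripper_width: 0.0854
gripper_force: 0.0
```

Emit:
{"method": "arm_command", "body": {"steps": [[[0.0257,0.0271,-0.01,0,0,3.4,0.0854],[0.0257,0.0271,-0.01,0,0,3.4,0.0854],[0.0257,0.0271,-0.01,0,0,3.4,0.0854],[0.0257,0.0271,-0.01,0,0,3.4,0.0854],[0.0257,0.0271,-0.01,0,0,3.4,0.0854],[0.0257,0.0271,-0.01,0,0,3.4,0.0854],[0.0257,0.0271,-0.01,0,0,3.3,0.0854],[0.0257,0.0271,-0.01,0,0,3.3,0.0854]]]}}

```text
time_s: 3.63
tool_pos: [0.5563, -0.0956, 0.1509]
ee_rot: [0.0, 0.821, 0.57, 0.0]
ft_force: [0.7, -0.8, -0.4]
gripper_width: 0.0853
gripper_force: 0.0
```

```bash
cat >> h.py <<'E'
def yaw(s):
    from scipy.spatial.transform import Rotation as R
    q=s['ee_rot'];M=R.from_quat([q[1],q[2],q[3],q[0]]).as_matrix()
    return np.degrees(np.arctan2(M[1,1],M[0,1])),M[:,2].round(3)
def state(ctrl):
    s=ctrl.observe();print(round(s['time_s'],2),np.round(s['tool_pos'],4),yaw(s),'w',round(s['gripper_width'],4),np.round(s['ft_force'],1),round(s['gripper_force'],1))
E
python3 - <<'E'
from workcell import ctrl, cams
from h import *
state(ctrl)
p=cams.snapshot("wrist");cv2.imwrite("pics/w1.png",p["color"])
state(ctrl)
for m in white(p):
    uv=np.argwhere(m)[:,::-1]; print('white',uv.mean(0).round(1),len(uv),rect(p,uv,.034))
E
```

```text
3.63 [ 0.5563 -0.0956  0.1509] (np.float64(-20.45250904038863), array([ 0., -0., -1.])) w 0.0853 [ 0.7 -0.8 -0.4] 0.0
3.68 [ 0.5593 -0.0905  0.1489] (np.float64(-20.1273846701198), array([ 0.001,  0.004, -1.   ])) w 0.0858 [ 4.1  3.1 -0.1] 0.0
white [318.6  43.4] 5492 [619.8   1.6  63.3  41.8 -80.1]
white [281.6 200.4] 3611 [557.2 -95.5  64.5  40.2  69.7]
```

View pics/w1.png

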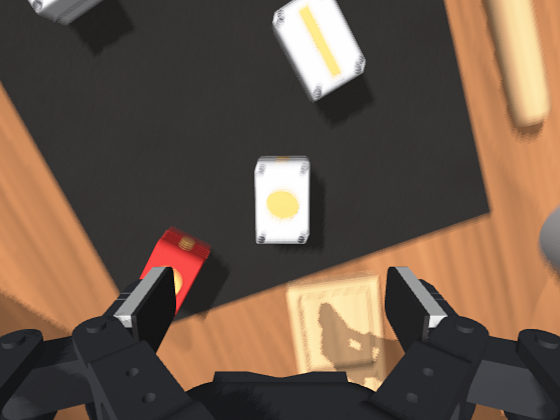

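The wrist view shows the passed mould at (282,200), upright between the finger lines. The red decoy at (175,265) is clear of the fingers. Going down on it.

Emit:
{"method": "arm_command", "body": {"steps": [[[0,0,-0.025,0,0,0,0.0854],[0,0,-0.025,0,0,0,0.0854],[0,0,-0.025,0,0,0,0.0854],[0,0,-0.025,0,0,0,0.0854],[0,0,-0.02,0,0,0,0.0854],[0,0,-0.012,0,0,0,0.0854],[0,0,-0.008,0,0,0,0.0854],[0,0,0,0,0,0,0.0854]]]}}

```text
time_s: 4.35
tool_pos: [0.554, -0.097, 0.0097]
ee_rot: [-0.001, 0.822, 0.569, -0.001]
ft_force: [0.3, 0.4, -0.1]
gripper_width: 0.0852
gripper_force: 0.0
```

Emit:
{"method": "arm_command", "body": {"steps": [[[0,0,0,0,0,0,0.03],[0,0,0,0,0,0,0.03],[0,0,0,0,0,0,0.03],[0,0,0,0,0,0,0.03],[0,0,0,0,0,0,0.03],[0,0,0,0,0,0,0.03],[0,0,0,0,0,0,0.03],[0,0,0,0,0,0,0.03]]]}}

```text
time_s: 5.02
tool_pos: [0.5562, -0.0976, 0.0127]
ee_rot: [0.001, 0.822, 0.569, 0.001]
ft_force: [-0.5, 0.4, 5.9]
gripper_width: 0.0387
gripper_force: 62.4
```

Emit:
{"method": "arm_command", "body": {"steps": [[[0,0,0.02,0,0,0,0.03],[0,0,0.03,0,0,0,0.03],[0,0,0.03,0,0,0,0.03],[-0.003,-0.04,0,0,0,1.7,0.03],[-0.003,-0.04,0,0,0,1.7,0.03],[-0.003,-0.04,0,0,0,1.7,0.03],[-0.003,-0.04,0,0,0,1.7,0.03],[-0.003,-0.04,0,0,0,1.8,0.03]]]}}

```text
time_s: 5.68
tool_pos: [0.5396, -0.2987, 0.0915]
ee_rot: [0.0, 0.777, 0.63, 0.0]
ft_force: [0.7, 0.7, -1.3]
gripper_width: 0.0387
gripper_force: 61.6
```

Emit:
{"method": "arm_command", "body": {"steps": [[[-0.0026,-0.015,0,0,0,0,0.03],[0,-0.013,0,0,0,0,0.03],[0,0,0,0,0,0,0.03],[0,0,0,0,0,0,0.03],[0,0,0,0,0,0,0.03],[0,0,0,0,0,0,0.03],[0,0,0,0,0,0,0.03],[0,0,0,0,0,0,0.03]]]}}

```text
time_s: 6.35
tool_pos: [0.5379, -0.3239, 0.0915]
ee_rot: [-0.0, 0.777, 0.63, 0.0]
ft_force: [0.0, -0.3, -1.3]
gripper_width: 0.0389
gripper_force: 61.5
```

```bash
python3 - <<'E'
from workcell import ctrl, cams
from h import *
state(ctrl)
ps=[cams.snapshot(n) for n in("wrist","top")]
w,t=ps
cv2.imwrite("pics/w2.png",np.hstack([w["color"][:, :],]))
for p in ps:
    for d in cams.masks_of("rack",p)[:1]: print(d["box"],d["confidence"],rect(p,np.argwhere(d["pixels"])[:,::-1],.012))
    for d in cams.pinpoint("rack_well0",p): print(d['centre'],d['confidence'],proj(p,d['centre'][::-1],.004))
np.save('/tmp/w2.npy',{k:w[k] for k in("fx","fy","cx","cy","extrinsics")},allow_pickle=True)
E
```

```text
6.35 [ 0.5379 -0.3239  0.0915] (np.float64(-11.935969296719401), array([-0.,  0., -1.])) w 0.0389 [ 0.  -0.3 -1.3] 61.5
[211.1, 4.1, 142.8, 253.9] 0.95 [ 548.8 -274.1  154.3   80.9   77.5]
[77.0, 285.2] 0.96 [[ 0.55867983 -0.23855859]]
[342.5, 212.5, 63.8, 45.6] 0.7 [ 549.  -268.   170.5   84.2   78.5]
[230.0, 361.1] 0.83 [[ 0.55910922 -0.2344159 ]]
[236.7, 393.7] 0.59 [[ 0.54210237 -0.31587996]]
```

View pics/w2.png

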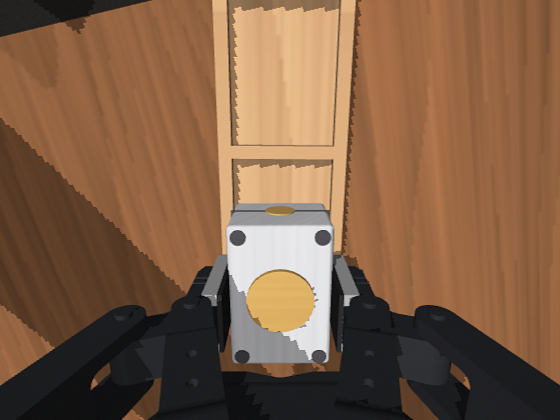

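The wrist view shows the mould held squarely, disc up. The rack divider crosses at rows 145-160, with inner walls at columns 232-335.

```bash
python3 - <<'E'
from h import *
p=np.load('/tmp/w2.npy',allow_pickle=True).item()
q=proj(p,[(232,160),(335,160.5),(232,145),(335,146),(282.5,153),(218,153),(347.5,153)],.012)*1000
print(q.round(1)); c=q[:4].mean(0);d=q[1]-q[0]; print(c, np.degrees(np.arctan2(d[1],d[0])),np.linalg.norm(d),np.linalg.norm(q[6]-q[5]),(q[5]+q[6])/2)
a=np.radians(78)
for s in(46,-46): print(c+s*np.array([np.cos(a),np.sin(a)]))
E
```

```text
[[ 515.6 -280.3]
 [ 579.1 -294.1]
 [ 517.9 -271.2]
 [ 580.6 -285.2]
 [ 547.7 -282.6]
 [ 508.1 -274.2]
 [ 587.5 -291.1]]
[ 548.30065229 -282.68785454] -12.270229568682701 64.89613552135177 81.13327814508929 [ 547.82231079 -282.63902092]
[ 557.86459007 -237.69306491]
[ 538.73671451 -327.68264417]
```

Emit:
{"method": "arm_command", "body": {"steps": [[[0.0005,-0.003,-0.015,0,0,0,0.03],[0,0,-0.015,0,0,0,0.03],[0,0,-0.015,0,0,0,0.03],[0,0,-0.013,0,0,0,0.03],[0,0,-0.008,0,0,0,0.03],[0,0,-0.004,0,0,0,0.03],[0,0,-0.002,0,0,0,0.03],[0,0,-0.001,0,0,0,0.03]]]}}

```text
time_s: 7.32
tool_pos: [0.5383, -0.3285, 0.0185]
ee_rot: [0.0, 0.777, 0.629, 0.0]
ft_force: [-0.3, 0.4, -1.3]
gripper_width: 0.0387
gripper_force: 61.5
```

Emit:
{"method": "arm_command", "body": {"steps": [[[0,0,-0.0005,0,0,0,0.03],[0,0,-0.0005,0,0,0,0.03],[0,0,-0.0005,0,0,0,0.03],[0,0,0,0,0,0,0.03],[0,0,0,0,0,0,0.03],[0,0,0,0,0,0,0.03],[0,0,0,0,0,0,0.03],[0,0,0,0,0,0,0.03]]]}}

```text
time_s: 7.98
tool_pos: [0.5381, -0.3282, 0.0169]
ee_rot: [0.0, 0.777, 0.629, -0.0]
ft_force: [0.6, 0.2, -1.3]
gripper_width: 0.0391
gripper_force: 61.5
```

Emit:
{"method": "arm_command", "body": {"steps": [[[0,0,-0.0005,0,0,0,0.03],[0,0,-0.0005,0,0,0,0.03],[0,0,-0.0005,0,0,0,0.03],[0,0,0,0,0,0,0.03],[0,0,0,0,0,0,0.03],[0,0,0,0,0,0,0.03],[0,0,0,0,0,0,0.03],[0,0,0,0,0,0,0.03]]]}}

```text
time_s: 8.65
tool_pos: [0.5381, -0.3283, 0.0167]
ee_rot: [0.0, 0.777, 0.629, 0.0]
ft_force: [-3.2, 1.6, 8.6]
gripper_width: 0.0388
gripper_force: 62.7
```

Emit:
{"method": "arm_command", "body": {"steps": [[[0,0,0,0,0,0,0.07],[0,0,0,0,0,0,0.07],[0,0,0,0,0,0,0.07],[0,0,0,0,0,0,0.07],[0,0,0.01,0,0,0,0.0854],[0,0,0.03,0,0,0,0.0854],[0,0,0.03,0,0,0,0.0854],[0,0,0.03,0,0,0,0.0854]]]}}

```text
time_s: 9.32
tool_pos: [0.5378, -0.328, 0.1166]
ee_rot: [-0.001, 0.777, 0.629, -0.0]
ft_force: [0.7, 0.2, -0.8]
gripper_width: 0.0854
gripper_force: 0.0
```

Emit:
{"method": "arm_command", "body": {"steps": [[[-0.005,0.038,0.015,0,0,2,0.0854],[-0.005,0.038,0.015,0,0,2,0.0854],[-0.006,0.038,0,0,0,2,0.0854],[-0.006,0.038,0,0,0,2,0.0854],[-0.006,0.038,0,0,0,2,0.0854],[-0.006,0.038,0,0,0,2,0.0854],[-0.006,0.038,0,0,0,2,0.0854],[-0.006,0.038,0,0,0,2,0.0854]]]}}

```text
time_s: 9.98
tool_pos: [0.4916, -0.0226, 0.1462]
ee_rot: [0.0, 0.682, 0.732, 0.0]
ft_force: [1.4, 0.2, 0.3]
gripper_width: 0.0851
gripper_force: 0.0
```

Emit:
{"method": "arm_command", "body": {"steps": [[[-0.007,0.038,0,0,0,2,0.0854],[-0.007,0.038,0,0,0,2,0.0854],[-0.007,0.038,0,0,0,0.8,0.0854],[-0.006,0.025,0,0,0,0,0.0854],[0,0,0,0,0,0,0.0854],[0,0,0,0,0,0,0.0854],[0,0,0,0,0,0,0.0854],[0,0,0,0,0,0,0.0854]]]}}

```text
time_s: 10.65
tool_pos: [0.4656, 0.1137, 0.1456]
ee_rot: [0.0, 0.651, 0.759, 0.0]
ft_force: [0.5, 0.4, -0.2]
gripper_width: 0.0855
gripper_force: 0.0
```

```bash
python3 - <<'E'
from workcell import ctrl, cams
from h import *
p=cams.snapshot("wrist");state(ctrl)
t=cams.snapshot("top")
cv2.imwrite("pics/w3.png",np.hstack([cv2.resize(p["color"],(400,300)),cv2.resize(t["color"][190:310,320:480],(400,300))]))
for m in white(p):
    uv=np.argwhere(m)[:,::-1]; print('white',uv.mean(0).round(1),len(uv),rect(p,uv,.034))
E
```

```text
10.7 [0.4656 0.1136 0.1455] (np.float64(8.674414957818898), array([ 0., -0., -1.])) w 0.0854 [ 0.4 -0.5  0.1] 0.0
white [280.1 199.5] 3566 [464.8 115.8  63.2  40.1 -81.4]
white [517.6 239.4] 3166 [651.3 113.1  64.3  41.8  -4.1]
white [136.9 296.5] 846 [362.3  23.4  64.8  16.9  67.5]
white [422.8 296.2] 868 [589.5  57.8  65.3  17.1 -50. ]
```

View pics/w3.png

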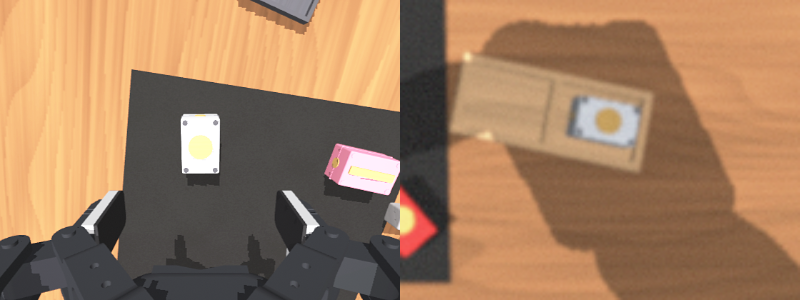

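The left (wrist) half shows the second disc mould centred at (200,145). The right (top) half shows the first mould lying in the far well at (608,118), disc up. Picking the second one.

Emit:
{"method": "arm_command", "body": {"steps": [[[0,0.001,-0.025,0,0,0,0.0854],[0,0,-0.025,0,0,0,0.0854],[0,0,-0.025,0,0,0,0.0854],[0,0,-0.025,0,0,0,0.0854],[0,0,-0.02,0,0,0,0.0854],[0,0,-0.01,0,0,0,0.0854],[0,0,-0.005,0,0,0,0.0854],[0,0,0,0,0,0,0.0854]]]}}

```text
time_s: 11.42
tool_pos: [0.4648, 0.1152, 0.0096]
ee_rot: [-0.001, 0.651, 0.759, -0.001]
ft_force: [0.2, 0.7, -0.2]
gripper_width: 0.085
gripper_force: 0.0
```

Emit:
{"method": "arm_command", "body": {"steps": [[[0,0,0,0,0,0,0.03],[0,0,0,0,0,0,0.03],[0,0,0,0,0,0,0.03],[0,0,0,0,0,0,0.03],[0,0,0,0,0,0,0.03],[0,0,0,0,0,0,0.03],[0,0,0,0,0,0,0.03],[0,0,0,0,0,0,0.03]]]}}

```text
time_s: 12.08
tool_pos: [0.466, 0.1159, 0.0115]
ee_rot: [0.001, 0.651, 0.759, 0.001]
ft_force: [-1.2, -0.5, 5.8]
gripper_width: 0.0385
gripper_force: 61.5
```

Emit:
{"method": "arm_command", "body": {"steps": [[[0,0,0.02,0,0,0,0.03],[0,0,0.03,0,0,0,0.03],[0,0,0.03,0,0,0,0.03],[0.0093,-0.0352,0,0,0,-2.07,0.03],[0.0093,-0.0352,0,0,0,-2.07,0.03],[0.0093,-0.0352,0,0,0,-2.07,0.03],[0.0093,-0.0352,0,0,0,-2.07,0.03],[0.0093,-0.0352,0,0,0,-2.07,0.03]]]}}

```text
time_s: 12.75
tool_pos: [0.5118, -0.0617, 0.0909]
ee_rot: [0.0, 0.717, 0.697, 0.0]
ft_force: [1.2, 0.5, -1.4]
gripper_width: 0.0389
gripper_force: 61.2
```

Emit:
{"method": "arm_command", "body": {"steps": [[[0.0093,-0.0352,0,0,0,-2.07,0.03],[0.0093,-0.0352,0,0,0,-2.07,0.03],[0.0093,-0.0352,0,0,0,-2.07,0.03],[0.0093,-0.0352,0,0,0,-2.07,0.03],[0.0093,-0.0352,0,0,0,-2.07,0.03],[0,0,0,0,0,0,0.03],[0,0,0,0,0,0,0.03],[0,0,0,0,0,0,0.03]]]}}

```text
time_s: 13.42
tool_pos: [0.5574, -0.2357, 0.09]
ee_rot: [-0.001, 0.777, 0.63, -0.0]
ft_force: [-0.1, 0.5, -1.3]
gripper_width: 0.0388
gripper_force: 61.0
```

Emit:
{"method": "arm_command", "body": {"steps": [[[0,-0.0015,-0.015,0,0,0,0.03],[0,0,-0.015,0,0,0,0.03],[0,0,-0.015,0,0,0,0.03],[0,0,-0.013,0,0,0,0.03],[0,0,-0.008,0,0,0,0.03],[0,0,-0.004,0,0,0,0.03],[0,0,-0.002,0,0,0,0.03],[0,0,-0.001,0,0,0,0.03]]]}}

```text
time_s: 14.08
tool_pos: [0.5583, -0.2372, 0.0176]
ee_rot: [0.0, 0.776, 0.63, 0.0]
ft_force: [0.5, 0.0, -1.1]
gripper_width: 0.0387
gripper_force: 61.1
```

Emit:
{"method": "arm_command", "body": {"steps": [[[0,0,-0.0005,0,0,0,0.03],[0,0,-0.0005,0,0,0,0.03],[0,0,-0.0005,0,0,0,0.03],[0,0,0,0,0,0,0.03],[0,0,0,0,0,0,0.03],[0,0,0,0,0,0,0.03],[0,0,0,0,0,0,0.03],[0,0,0,0,0,0,0.03]]]}}

```text
time_s: 14.75
tool_pos: [0.5581, -0.2378, 0.0158]
ee_rot: [0.0, 0.777, 0.63, 0.0]
ft_force: [-0.2, -0.1, -1.6]
gripper_width: 0.0389
gripper_force: 61.1
```

Emit:
{"method": "arm_command", "body": {"steps": [[[0,0,-0.0005,0,0,0,0.03],[0,0,-0.0005,0,0,0,0.03],[0,0,0,0,0,0,0.03],[0,0,0,0,0,0,0.03],[0,0,0,0,0,0,0.03],[0,0,0,0,0,0,0.03],[0,0,0,0,0,0,0.03],[0,0,0,0,0,0,0.03]]]}}

```text
time_s: 15.42
tool_pos: [0.5581, -0.2378, 0.0156]
ee_rot: [0.0, 0.777, 0.63, 0.0]
ft_force: [-2.1, 0.9, 5.4]
gripper_width: 0.0387
gripper_force: 61.7
```

Emit:
{"method": "arm_command", "body": {"steps": [[[0,0,0,0,0,0,0.07],[0,0,0,0,0,0,0.07],[0,0,0,0,0,0,0.07],[0,0,0,0,0,0,0.07],[0,0,0.01,0,0,0,0.0854],[0,0,0.03,0,0,0,0.0854],[0,0,0.03,0,0,0,0.0854],[0,0,0.03,0,0,0,0.0854]]]}}

```text
time_s: 16.08
tool_pos: [0.5578, -0.2375, 0.1162]
ee_rot: [-0.0, 0.777, 0.63, -0.0]
ft_force: [-0.1, 0.2, 0.4]
gripper_width: 0.0853
gripper_force: 0.0
```

Emit:
{"method": "arm_command", "body": {"steps": [[[0.01,0.039,0.015,0,0,3.6,0.0854],[0.01,0.039,0.01,0,0,3.6,0.0854],[0.01,0.039,0,0,0,3.6,0.0854],[0.01,0.039,0,0,0,3.6,0.0854],[0.01,0.039,0,0,0,3.5,0.0854],[0.01,0.039,0,0,0,3.5,0.0854],[0,0.003,0,0,0,0,0.0854],[0,0,0,0,0,0,0.0854]]]}}

```text
time_s: 16.75
tool_pos: [0.6179, 0.0009, 0.14]
ee_rot: [0.0, 0.645, 0.764, 0.0]
ft_force: [-0.5, -0.8, 0.6]
gripper_width: 0.085
gripper_force: 0.0
```

Emit:
{"method": "arm_command", "body": {"steps": [[[0,0,0,0,0,0,0.0854],[0,0,0,0,0,0,0.0854],[0,0,0,0,0,0,0.0854],[0,0,0,0,0,0,0.0854],[0,0,0,0,0,0,0.0854],[0,0,0,0,0,0,0.0854],[0,0,0,0,0,0,0.0854],[0,0,0,0,0,0,0.0854]]]}}

```text
time_s: 17.42
tool_pos: [0.6177, -0.0022, 0.1394]
ee_rot: [-0.0, 0.646, 0.763, 0.0]
ft_force: [0.7, -0.5, 0.2]
gripper_width: 0.0852
gripper_force: 0.0
```

```bash
python3 - <<'E'
from workcell import ctrl, cams
from h import *
p=cams.snapshot("wrist");state(ctrl)
t=cams.snapshot("top")
cv2.imwrite("pics/w4.png",np.hstack([cv2.resize(p["color"],(400,300)),cv2.resize(t["color"][190:310,320:480],(400,300))]))
for m in white(p):
    uv=np.argwhere(m)[:,::-1]; print('white',uv.mean(0).round(1),len(uv),rect(p,uv,.034))
E
```

```text
17.47 [ 0.6177 -0.0021  0.1394] (np.float64(9.453213886620206), array([-0.,  0., -1.])) w 0.0855 [-0.2 -0.7  0.5] 0.0
white [360.2  45.9] 4255 [651.2 111.7  57.6  38.1  -4. ]
white [480.1 151.4] 3807 [751.1  59.6  85.3  24.2   2.1]
white [282.1 202. ] 3814 [ 6.182e+02  2.000e-01  6.360e+01  3.980e+01 -7.990e+01]
white [137.5 295.4] 713 [522.1 -90.2  61.   14.5  59.4]
white [422.4 294.9] 710 [736.4 -54.5  59.7  12.9 -41.1]
```

View pics/w4.png

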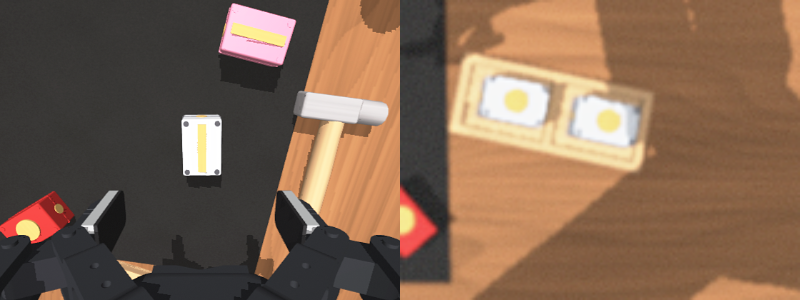

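Left half: the white rejected mould with its bar is centred at (202,145). The hammer and the pink decoy are clear. Right half: both passed moulds lie in their wells, discs up. Picking the rejected one.

Emit:
{"method": "arm_command", "body": {"steps": [[[0,0.0015,-0.025,0,0,0,0.0854],[0,0,-0.025,0,0,0,0.0854],[0,0,-0.025,0,0,0,0.0854],[0,0,-0.025,0,0,0,0.0854],[0,0,-0.015,0,0,0,0.0854],[0,0,-0.01,0,0,0,0.0854],[0,0,-0.004,0,0,0,0.0854],[0,0,0,0,0,0,0.0854]]]}}

```text
time_s: 18.18
tool_pos: [0.6175, -0.0003, 0.0097]
ee_rot: [-0.001, 0.646, 0.763, -0.0]
ft_force: [0.1, 0.2, -0.1]
gripper_width: 0.0852
gripper_force: 0.0
```

Emit:
{"method": "arm_command", "body": {"steps": [[[0,0,0,0,0,0,0.03],[0,0,0,0,0,0,0.03],[0,0,0,0,0,0,0.03],[0,0,0,0,0,0,0.03],[0,0,0,0,0,0,0.03],[0,0,0,0,0,0,0.03],[0,0,0,0,0,0,0.03],[0,0,0,0,0,0,0.03]]]}}

```text
time_s: 18.85
tool_pos: [0.6188, -0.0005, 0.0118]
ee_rot: [0.001, 0.646, 0.763, 0.001]
ft_force: [0.6, 0.1, 6.0]
gripper_width: 0.0386
gripper_force: 62.8
```

Emit:
{"method": "arm_command", "body": {"steps": [[[0,0,0.02,0,0,0,0.03],[0,0,0.03,0,0,0,0.03],[0,0,0.03,0,0,0,0.03],[-0.011,0.032,0,0,0,-3,0.03],[-0.011,0.032,0,0,0,-3,0.03],[-0.011,0.032,0,0,0,-3,0.03],[-0.011,0.032,0,0,0,-3,0.03],[-0.011,0.032,0,0,0,-3,0.03]]]}}

```text
time_s: 19.52
tool_pos: [0.5616, 0.1608, 0.0902]
ee_rot: [-0.0, 0.741, 0.671, -0.0]
ft_force: [0.5, 1.1, -3.1]
gripper_width: 0.0385
gripper_force: 62.0
```

Emit:
{"method": "arm_command", "body": {"steps": [[[-0.01,0.032,0,0,0,-3,0.03],[-0.01,0.032,0,0,0,-3.4,0.03],[0,0,0,0,0,0,0.03],[0,0,0,0,0,0,0.03],[0,0,0,0,0,0,0.03],[0,0,0,0,0,0,0.03],[0,0,0,0,0,0,0.03],[0,0,0,0,0,0,0.03]]]}}

```text
time_s: 20.18
tool_pos: [0.5433, 0.2224, 0.0903]
ee_rot: [0.0, 0.777, 0.629, -0.0]
ft_force: [-0.3, -0.4, -1.9]
gripper_width: 0.0389
gripper_force: 61.8
```

```bash
python3 - <<'E'
from workcell import ctrl, cams
from h import *
p=cams.snapshot("wrist");state(ctrl)
cv2.imwrite("pics/w5.png",p["color"])
for d in cams.masks_of("pan",p): print(d["box"],d["confidence"],rect(p,np.argwhere(d["pixels"])[:,::-1],.012))
for d in cams.pinpoint("pan_well",p): print(d['centre'],d['confidence'],proj(p,d['centre'][::-1],.004))
np.save('/tmp/w5.npy',{k:p[k] for k in("fx","fy","cx","cy","extrinsics")},allow_pickle=True)
E
```

```text
20.23 [0.5432 0.2225 0.0903] (np.float64(-12.018228584478896), array([-0., -0., -1.])) w 0.0387 [ 0.1  0.4 -2.5] 61.8
[154.6, 0.0, 135.9, 173.0] 0.7 [526.2 306.3  96.2  76.3  76.9]
[95.1, 225.5] 0.69 [[0.52584183 0.30503962]]
```

View pics/w5.png

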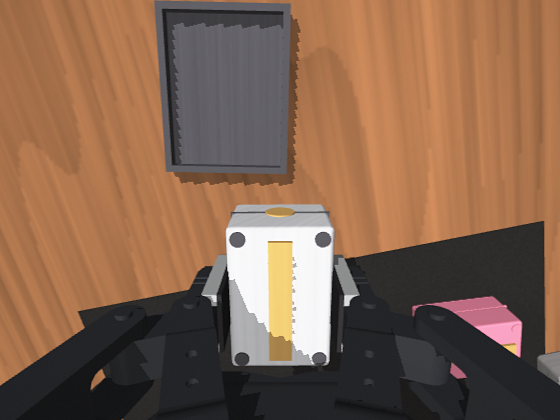

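The whole pan is visible, with rim corners at (155,2), (291,4), (288,174) and (166,171). The mould is held squarely, bar up. The pan centre comes to (0.526,0.306).

Emit:
{"method": "arm_command", "body": {"steps": [[[-0.006,0.028,0,0,0,-0.5,0.03],[-0.006,0.028,0,0,0,-0.5,0.03],[-0.005,0.027,0,0,0,0,0.03],[0,0,0,0,0,0,0.03],[0,0,0,0,0,0,0.03],[0,0,-0.01,0,0,0,0.03],[0,0,-0.015,0,0,0,0.03],[0,0,-0.01,0,0,0,0.03]]]}}

```text
time_s: 21.0
tool_pos: [0.5256, 0.3052, 0.0538]
ee_rot: [-0.0, 0.783, 0.623, -0.001]
ft_force: [0.3, -0.7, -3.5]
gripper_width: 0.039
gripper_force: 61.8
```

Emit:
{"method": "arm_command", "body": {"steps": [[[0,0,-0.014,0,0,0,0.03],[0,0,-0.012,0,0,0,0.03],[0,0,-0.008,0,0,0,0.03],[0,0,-0.003,0,0,0,0.03],[0,0,-0.001,0,0,0,0.03],[0,0,-0.001,0,0,0,0.03],[0,0,0,0,0,0,0.03],[0,0,0,0,0,0,0.03]]]}}

```text
time_s: 21.67
tool_pos: [0.5262, 0.3068, 0.017]
ee_rot: [0.0, 0.782, 0.623, 0.001]
ft_force: [0.2, 0.2, -1.6]
gripper_width: 0.0389
gripper_force: 61.8
```

Emit:
{"method": "arm_command", "body": {"steps": [[[0,0,-0.0005,0,0,0,0.03],[0,0,-0.0005,0,0,0,0.03],[0,0,0,0,0,0,0.03],[0,0,0,0,0,0,0.03],[0,0,0,0,0,0,0.03],[0,0,0,0,0,0,0.03],[0,0,0,0,0,0,0.03],[0,0,0,0,0,0,0.03]]]}}

```text
time_s: 22.33
tool_pos: [0.5261, 0.3068, 0.0158]
ee_rot: [0.0, 0.782, 0.623, 0.0]
ft_force: [-0.5, 0.9, 2.8]
gripper_width: 0.0387
gripper_force: 62.4
```

Emit:
{"method": "arm_command", "body": {"steps": [[[0,0,0,0,0,0,0.07],[0,0,0,0,0,0,0.07],[0,0,0,0,0,0,0.07],[0,0,0,0,0,0,0.07],[0,0,0.01,0,0,0,0.0854],[0,0,0.03,0,0,0,0.0854],[0,0,0.03,0,0,0,0.0854],[0,0,0.03,0,0,0,0.0854]]]}}

```text
time_s: 23.0
tool_pos: [0.5254, 0.3064, 0.1167]
ee_rot: [-0.0, 0.782, 0.623, -0.0]
ft_force: [0.5, 0.1, -0.6]
gripper_width: 0.0858
gripper_force: 0.0
```

Emit:
{"method": "arm_command", "body": {"steps": [[[0,-0.03,0.01,0,0,0,0.0854],[0,-0.03,0.01,0,0,0,0.0854],[0,-0.03,0.01,0,0,0,0.0854],[0,0,0,0,0,0,0.0854],[0,0,0,0,0,0,0.0854],[0,0,0,0,0,0,0.0854],[0,0,0,0,0,0,0.0854],[0,0,0,0,0,0,0.0854]]]}}

```text
time_s: 23.67
tool_pos: [0.5253, 0.2175, 0.1448]
ee_rot: [-0.0, 0.782, 0.623, -0.0]
ft_force: [-0.9, -0.3, 0.2]
gripper_width: 0.0856
gripper_force: 0.0
```

```bash
python3 - <<'E'
from workcell import ctrl, cams
from h import *
p=cams.snapshot("wrist");t=cams.snapshot("top");state(ctrl)
cv2.imwrite("pics/w6.png",np.hstack([cv2.resize(p["color"],(400,300)),cv2.resize(t["color"][110:350,110:430],(400,300))]))
E
```

```text
23.77 [0.5254 0.2174 0.1448] (np.float64(-12.852386414201282), array([-0.001, -0.   , -1.   ])) w 0.0854 [ 0.1  0.3 -0.2] 0.0
```

View pics/w6.png

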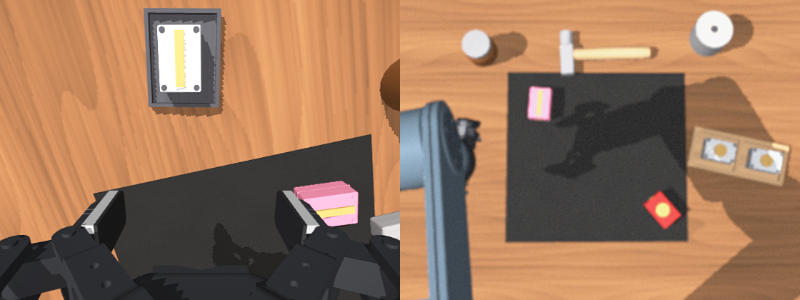

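The bar mould lies flat in the pan at (180,58). Both disc moulds are in the rack at (719,150) and (766,160), and nothing else has moved. Handing in.

```bash
python3 -c "
from workcell import ctrl
print(ctrl.close_job())"
```

```text
the job is handed in; nothing more can be done
None
```

The job is handed in: both passed moulds lie flat in the rack, one per well, and the rejected mould lies flat in the pan, all tags up; the flask, jar, hammer and look-alikes were not touched, and it took about 24 s of the 61 s allowed.

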